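# Lock a filter cartridge into the polishing bench's dust extractor

### The arm

A 7-joint arm with a two-finger parallel gripper is mounted at the origin on the work surface. World frame = base frame: x ahead of the robot, y to its left, z up, the work surface at z = 0. Lengths are in m, angles in rad, forces in N, time in s.
With the tool pointing down it reaches from about 0.4 to 0.9 m from the base axis. Payload 5.5 kg.
Tool frame: the origin (TCP) lies midway between the tips of the shut fingers; the grasp point (between the pads) lies 19 mm behind it (manip.grip_depth is the distance from the TCP to the grasp point, in m); z points along the fingers, y is the line along which they close (so a half turn about z gives the same grasp; the last joint's range is limited). The gripper opens to 92 mm and grips with 3 to 60 N. Pads are 19 mm wide; open, the fingers measure 130 mm over their backs; the gripper's body (75 mm by 190 mm) begins 47 mm behind the grasp point.
Start: joints at [-0.99, 0.501, -0.427, 1.55, 0.221, 1.138, -0.21], TCP at [0.203, 0.617, 0.227] pointing down, gripper open.
Joint ranges: [-2.88, 2.88], [-0.31, 2.03], [-1.54, 1.56], [0.2, 2.42], [-1.41, 4.55], [0.19, 2.02], [-2.57, 2.57]. Speed limits (rad/s): [2.57, 2.57, 3.14, 3.14, 3.14, 3.14, 3.14].

### API

Orientations are given as a unit quaternion [x, y, z, w].
In Python, from bench import manip, effector, viewer gives the robot as it stands. Calls block until the motion is done:
- manip.move_pose(position, orientation): joint-space move of the TCP to a pose.
- manip.servo_line(position, ori=None, vel=0.15): straight line of the TCP; ori=None keeps the orientation; vel is the mean speed in m/s.
- manip.movej(angles): joint-space move.
- effector.open_jaws() and effector.close(f_grip=None): open the fingers fully, or close them until they stop; f_grip is the grip in N (None keeps the last).
- manip.sleep(seconds).
- manip.solve_ik(position, orientation): joint angles nearest the present ones, or None.
- viewer.get_image(name): name is "scene" or "top" or "wrist"; returns the picture (420x560x3 uint8, red, green, blue); there is no depth.
- viewer.get_calibration(name): a dict with "vfov" (degrees; the focal length in pixels is half the picture's height over the tangent of half this angle, whatever the lens; pixels are square), "cx", "cy" (the principal point, pixels), "dist_coeffs" ([k1, k2, p1, p2, k3] as OpenCV has them; the pictures are not rectified), "eye" and "attitude" of the camera in the world. Camera axes: x right, y down, z forward; pixel columns grow to the right and rows downward; lengths in m; the calibration is good to about 2 mm. A picture is of the moment at which its call begins: read the wrist's pose just before it. get_calibration takes no time and is no camera call; for the wrist camera it gives the pose at the moment of the call.
A pose or a line that the arm cannot do raises manip.PlanningError and nothing moves.
- manip.hand_in(): hands the job in; it is judged then, once.
Readings, each from a call of its own:
- manip.current_clock(): time.
- manip.current_q(): joint angles.
- manip.current_joint_velocities(): joint speeds.
- manip.current_tau(): joint torques, N m.
- manip.current_tool_pos(): TCP position.
- manip.current_tcp_rot(): TCP orientation.
- manip.current_force(): force on the tool from outside, world axes, zero at the start.
- manip.current_wrist_torque(): the same for the moment, N m.
- manip.current_finger_gap(): finger opening in m.
- manip.current_gripper_force(): force on a finger pad.
Only numpy, scipy, OpenCV 4.12 (cv2) and the standard library are available. Lean on these libraries where they do the work, as an engineer would, in place of code of your own. Each camera call takes 0.05 s, during which the arm holds its last target. There are 200 camera calls.

### The job

Fit the filter cartridge into the round socket on top of the dust extractor: let its two lugs down through the two slots, push it down against the spring by feel, gently and without forcing it, and twist it a quarter turn clockwise (seen from above) until it stops and springs up into its lock. Then let go of it and move clear, leaving the other things on the bench where they are.

Things in the scene. Friction and masses are not known exactly. Their poses are not given: they have to be found in the camera images.
- cartridge: Loose filter cartridge, 0.2 to 0.3 kg, grey plastic cap over a pale pleated element, standing upright on the bench. Origin: centre of its lower end, z up. Element 44 mm diameter, z = 0 to 36 mm; cone from 44 to 56 mm diameter, z = 36 to 51; cap 56 mm diameter, z = 51 to 73. Lugs at its +x and -x sides, grip bar on top along x. A half turn makes no difference.
- grip (a point): Middle of the cartridge's grip bar, 88 mm above its lower end. The bar stands on the cap: 50 mm long (along the cartridge's x), 14 mm thick (along y), z = 73 to 103 mm.
- lug (a point): Middle of the underside of the cartridge's +x lug, 31 mm from the axis, 51 mm above the lower end. Both lugs (+x and -x, in line with the grip bar) reach 36 mm from the axis, are 10 mm wide and 6 mm high.
- extractor: Dust extractor: grey steel box fixed on the bench, 200 (x) by 220 (y) by 110 mm high, origin at the centre of its underside, z up; pipe stub 60 mm wide, 35 mm long on its -y side. In mid-lid stands the socket, an aluminium collar. Over 50 N in all between the two breaks the lugs (meeting the floor at 15 mm/s can peak at 45 N). When locked, the grip bar lies along the extractor's x axis.
- socket (a point): On the socket's axis, at lid height (110 mm above the bench). Collar: 86 mm outside, 59 mm bore (cap has 1.5 mm to spare all round). Its height is set by hand and NOT measured: top face 12 to 30 mm above the lid, different each time. Below the top face: rim 7 mm thick; hard floor for the lugs at 15.5 mm. The spring plate pushes up with about 4 N at first touch, 0.5 N more per mm.
- slot (a point): Middle of one of the two facing slots, 33 mm from the socket's axis, given at lid height. The slots, about 15 mm wide, pass the lugs down through the collar's rim; their line is the extractor's x axis turned 80 degrees counter-clockwise seen from above. The lugs' undersides are 4 mm below the top face when the cartridge first rests on the spring plate.
- lock (a point): Where a lug ends up, 33 mm from the socket's axis towards the extractor's +x, given at lid height. Pushed down over 13 mm below the top face, the lugs turn under the rim, only clockwise, 80 degrees from the slots to a stop (a few degrees of play at both ends). There the spring lifts them into notches 3 mm deep under the rim: locked, undersides 10 mm below the top face.
- compound_bar: Bar of brown polishing compound lying on the bench, 45 x 85 x 30 mm, origin at the centre of its underside. Leave it alone.
- jar: Amber glass jar with a steel cap, 52 mm diameter, 75 mm tall, origin at the centre of its underside. Leave it alone.
- ring_cone: Wooden ring cone on a round foot, 60 mm diameter, 100 mm tall, origin at the centre of its underside. Leave it alone.
Mind the look-alikes: they are no part of the job. What is shaped like the cartridge but blue or purple is not meant.

How it is judged:
At the end, for the whole second after the job is handed in: The cartridge is upright (within 4.5 degrees), within 4 mm of the socket's axis, lower end 30 mm or more below the lid, grip bar within 4.5 degrees of the extractor's x axis, held by its lugs against the spring (over 6 N of contact with the extractor; locked gives about 11 N), at rest and let go (horizontal distance between cartridge and socket below 0.004 m and z of cartridge in the frame of socket below -0.03 m and angle between the x axis of cartridge and the x axis of extractor, either way round below 0.08 rad and angle between cartridge's own z axis and vertical below 0.08 rad and contact force between cartridge and extractor above 6 N and linear speed of cartridge below 0.02 m/s and contact force between cartridge and the fingers below 0.1 N); the robot touches nothing.
It fails at once if the cartridge and the extractor press on one another with more than 50 N in all (contact force between cartridge and extractor above 50 N).
It fails at once if the compound bar, the jar or the ring cone is moved by more than 30 mm or tipped over (distance of any of compound_bar, jar, ring_cone from where it was at the start of the episode above 0.03 m or angle between any of jar, ring_cone, compound_bar's own z axis and vertical above 0.5 rad).
It also fails if it takes over 64 s, if anything falls off the work surface, if the arm or the gripper's body presses on something with over 40 N, if the wrist force passes 120 N, or if a joint passes its speed limit or range.

## Working session

There is one attempt and no reset: what is moved stays moved. The work goes in short steps, each a Python script; the robot and the scene stay as the last script left them, time stands still between calls to the robot, and variables do not carry over. Pictures are saved under pics/ and viewed, at most 10 in all, crops included, and the job is handed in when it is done.

```bash
mkdir -p pics; cat > h.py <<'E'
import numpy as np, cv2
from scipy.spatial.transform import Rotation as R
from bench import manip, effector, viewer
def K(c):
    f=210/np.tan(np.radians(c['vfov'])/2); return np.array([[f,0,c['cx']],[0,f,c['cy']],[0,0,1]])
def att(c):
    a=np.array(c['attitude'],float); return a if a.shape==(3,3) else R.from_quat(a).as_matrix()
def ray(c,px):
    u=cv2.undistortPoints(np.array([[px]],float),K(c),np.array(c['dist_coeffs'],float))[0,0]
    d=att(c)@np.array([u[0],u[1],1]); return np.array(c['eye'],float),d/np.linalg.norm(d)
def atz(c,px,z):
    e,d=ray(c,px); return e+d*(z-e[2])/d[2]
def tri(rs):
    A=sum(np.eye(3)-np.outer(d,d) for e,d in rs); b=sum((np.eye(3)-np.outer(d,d))@e for e,d in rs)
    p=np.linalg.solve(A,b); return p,[np.linalg.norm((np.eye(3)-np.outer(d,d))@(p-e)) for e,d in rs]
def proj(c,P):
    A=att(c); r=cv2.Rodrigues(A.T)[0]; t=-A.T@np.array(c['eye'],float)
    return cv2.projectPoints(np.array(P,float).reshape(-1,3),r,t,K(c),np.array(c['dist_coeffs'],float))[0][:,0]
def save(n,im): cv2.imwrite('pics/'+n,im[:,:,::-1])
E
python3 - <<'E'
from h import *
for n in ('scene','top','wrist'):
    c=viewer.get_calibration(n); im=viewer.get_image(n); save(n+'0.png',im); print(n,c)
print(manip.current_clock(),manip.current_tool_pos(),manip.current_tcp_rot(),manip.current_force())
E
```

```text
scene {'vfov': 57.53315034489038, 'cx': 284.14469807572726, 'cy': 211.1093557952929, 'dist_coeffs': array([-0.10229897,  0.        ,  0.        ,  0.        ,  0.        ]), 'eye': array([0.99300563, 0.26951868, 0.86273461]), 'attitude': array([ 0.53684752,  0.80000928, -0.21784456, -0.15596037])}
top {'vfov': 45.343842994098125, 'cx': 282.7550552765069, 'cy': 203.06377968493928, 'dist_coeffs': array([-0.16550235,  0.        ,  0.        ,  0.        ,  0.        ]), 'eye': array([0.51767056, 0.09462703, 1.04816951]), 'attitude': array([ 0.71720846, -0.69614955,  0.02042922, -0.02388478])}
wrist {'vfov': 63.56320252126188, 'cx': 276.37760290685435, 'cy': 211.4753267765314, 'dist_coeffs': array([-0.03338218,  0.        ,  0.        ,  0.        ,  0.        ]), 'eye': array([0.12504472, 0.64302107, 0.38418159]), 'attitude': array([0.80072247, 0.57931965, 0.08849449, 0.12410075])}
0.15 [0.20295034 0.61692409 0.22588669] [ 1.58208244e-01  9.87405460e-01 -7.63031101e-04 -1.61399611e-04] [-0.15079316 -0.28125358  0.63817071]
```

View pics/top0.png

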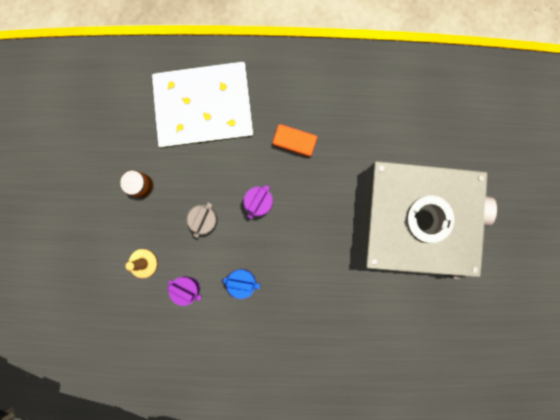

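View pics/scene0.png

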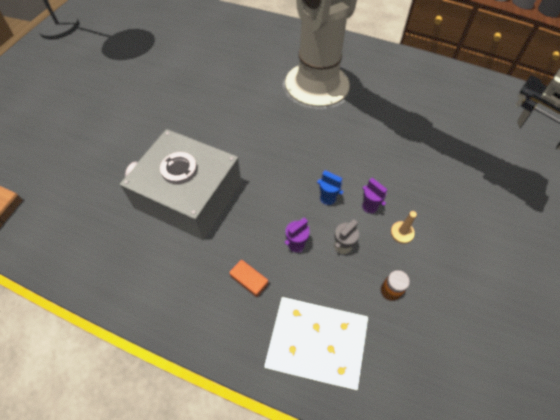

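Top view: the grey cartridge is at (202,220). Similar shapes are purple at (258,202) and (184,291) and blue at (241,285). Only (202,220) has the grey cap described, so I take that one. The extractor is at (428,220) with its stub towards +u. I'll confirm this in an enlarged crop.

```bash
python3 - <<'E'
import cv2,numpy as np
t=cv2.imread('pics/top0.png');s=cv2.imread('pics/scene0.png')
def cr(i,x,y,w,h):return cv2.resize(i[y:y+h,x:x+w],(400,300),interpolation=cv2.INTER_CUBIC)
a=np.vstack([np.hstack([cr(t,162,190,80,60),cr(t,362,157,160,120)]),np.hstack([cr(s,307,205,80,60),cr(s,112,124,160,120)])])
cv2.imwrite('pics/crop1.png',a)
E
```

```text
(no output)
```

View pics/crop1.png

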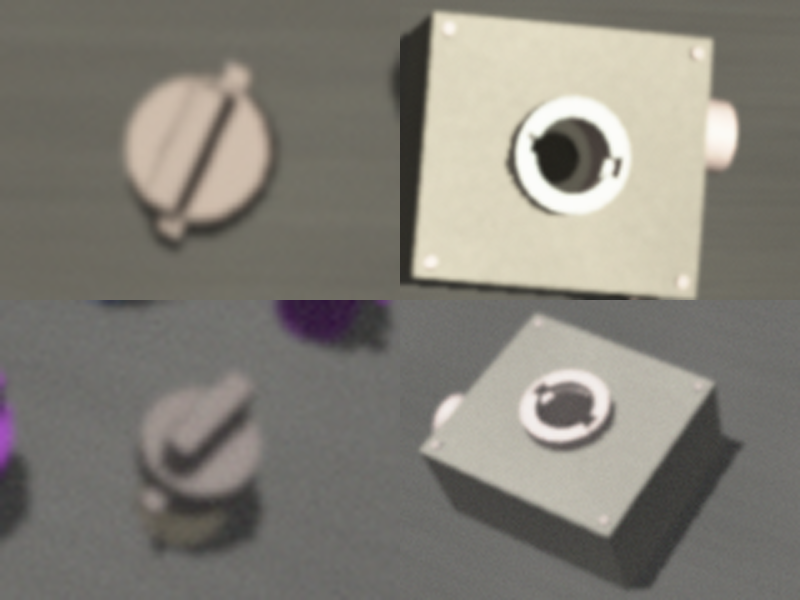

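The crop confirms the grey cap over a pale element. Lugs are at top (209.0,205.2) and (196.4,236.2), cap centre at (201.6,219.8) in top and (347,233) in scene. The collar centre is at (430.8,219) in top and (178.4,167.2) in scene, with the slots left and right of the bore.

```bash
python3 - <<'E'
from h import *
t=viewer.get_calibration('top');s=viewer.get_calibration('scene')
print('cap',tri([ray(t,(201.6,219.8)),ray(s,(347,233))]))
l=[atz(t,p,.056) for p in((209.0,205.2),(196.4,236.2))];d=l[0]-l[1];print('lugs',l,np.linalg.norm(d),np.degrees(np.arctan2(d[1],d[0])))
print('collar',tri([ray(t,(430.8,219)),ray(s,(178.4,167.2))]))
o=np.array([362,157]);c=[atz(t,np.array(p)/2.5+o,.11) for p in((32,11),(313,38),(296,298),(13,276))];print(np.round(c,4),np.mean(c,0))
for a,b in((0,1),(1,2),(3,2),(0,3)): d=c[b]-c[a];print(np.linalg.norm(d),np.degrees(np.arctan2(d[1],d[0])))
for n,px in (('jar',(132,183)),('cone',(142,264)),('p1',(258,202)),('p2',(184,291)),('b',(241,285)),('bar',(295,141))): print(n,atz(t,px,.05))
w=viewer.get_calibration('wrist');print('cam in tool',R.from_quat(manip.current_tcp_rot()).inv().apply(w['eye']-manip.current_tool_pos()))
# reach checks
for p in ((0.5,0.25,.3),(.5,-.2,.3)):
  for a in range(-180,180,30):
    q=manip.solve_ik(p,(R.from_euler('z',a,degrees=True)*R.from_euler('x',180,degrees=True)).as_quat())
    print(p,a,None if q is None else np.round(q,2))
E
```

```text
cap (array([0.54136223, 0.26001818, 0.06376174]), [np.float64(0.0010140656556637724), np.float64(0.0010140656556637188)])
lugs [array([0.57127055, 0.24664474, 0.056     ]), array([0.50901155, 0.26951519, 0.056     ])] 0.06632676757068222 -20.170484302845875
collar (array([ 0.55383903, -0.17826116,  0.114422  ]), [np.float64(0.0013377922967155065), np.float64(0.001337792296715485)])
[[ 0.6606 -0.0715  0.11  ]
 [ 0.6479 -0.2929  0.11  ]
 [ 0.4479 -0.2812  0.11  ]
 [ 0.4608 -0.0612  0.11  ]] [ 0.5542867  -0.17667973  0.11      ]
0.22169051552633134 -93.27165038215254
0.2003793705876884 176.64708974661792
0.22038219244179255 -93.36825961133248
0.2000101956122261 177.0218186628597
jar [0.61192995 0.40737032 0.05      ]
cone [0.44928196 0.37934339 0.05      ]
p1 [0.58089732 0.14977327 0.05      ]
p2 [0.39891991 0.29187793 0.05      ]
b [0.41522499 0.17825873 0.05      ]
bar [0.7059188  0.07958081 0.05      ]
cam in tool [ 0.08218375  0.00025933 -0.15842204]
(0.5, 0.25, 0.3) -180 [-0.22  0.26 -0.35  1.7   0.1   1.2   0.98]
(0.5, 0.25, 0.3) -150 [-0.15  0.27 -0.43  1.7   0.12  1.2   1.48]
(0
[... 721 characters left out ...]
 0.3) -150 [-0.02  0.21  0.42  1.77 -0.09  1.18  2.51]
(0.5, -0.2, 0.3) -120 [ 1.3   0.49 -1.29  1.73  0.48  1.3   2.52]
(0.5, -0.2, 0.3) -90 [-0.67  0.5   1.37  1.78 -0.51  1.29 -2.32]
(0.5, -0.2, 0.3) -60 [-0.57  0.36  1.14  1.78 -0.35  1.22 -1.95]
(0.5, -0.2, 0.3) -30 [-0.42  0.28  0.91  1.78 -0.24  1.2  -1.54]
(0.5, -0.2, 0.3) 0 [-0.12  0.22  0.53  1.77 -0.12  1.18 -1.13]
(0.5, -0.2, 0.3) 30 [-0.1   0.22  0.51  1.77 -0.11  1.18 -0.61]
(0.5, -0.2, 0.3) 60 [-0.08  0.22  0.48  1.77 -0.11  1.18 -0.09]
(0.5, -0.2, 0.3) 90 [-0.06  0.21  0.46  1.77 -0.1   1.18  0.43]
(0.5, -0.2, 0.3) 120 [-0.05  0.21  0.45  1.77 -0.1   1.18  0.95]
(0.5, -0.2, 0.3) 150 [-0.05  0.21  0.45  1.77 -0.1   1.18  1.47]
```

```bash
cat >> h.py <<'E'
def Q(deg): return (R.from_euler('z',deg,degrees=True)*R.from_euler('x',180,degrees=True)).as_quat()
def view(target,psi,zt,offy,name,offx=0):
    """aim the wrist camera's axis at target, shifted along tool x/y, and save the picture and calibration"""
    w=viewer.get_calibration('wrist'); Rt=R.from_quat(manip.current_tcp_rot())
    e=Rt.inv().apply(w['eye']-manip.current_tool_pos()); d=Rt.inv().apply(att(w)[:,2])
    Rn=R.from_quat(Q(psi)); E=Rn.apply(e); D=Rn.apply(d)
    s=(zt+E[2]-target[2])/-D[2]
    p=np.array(target)-E-s*D+Rn.apply([offx,offy,0]); p[2]=zt
    manip.move_pose(p,Q(psi)); manip.sleep(.25)
    c=viewer.get_calibration('wrist'); im=viewer.get_image('wrist'); save(name+'.png',im)
    import pickle; pickle.dump(c,open('pics/'+name+'.pkl','wb')); return c
E
python3 - <<'E'
from h import *
S=[.554,-.1775,.13];C=[.5414,.259,.07]
for i,o in enumerate((-.045,.045)): view(S,76.8,.24,o,f's{i}')
for i,o in enumerate((.04,-.04)): view(C,159.8,.20,o,f'c{i}')
print(manip.current_clock())
ims=[cv2.imread(f'pics/{n}.png') for n in('s0','s1','c0','c1')]
cv2.imwrite('pics/m1.png',np.vstack([np.hstack(ims[:2]),np.hstack(ims[2:])])[::1,::1]); m=cv2.imread('pics/m1.png');cv2.imwrite('pics/m1.png',cv2.resize(m,(800,600),interpolation=cv2.INTER_AREA))
E
```

```text
6.95
```

View pics/m1.png

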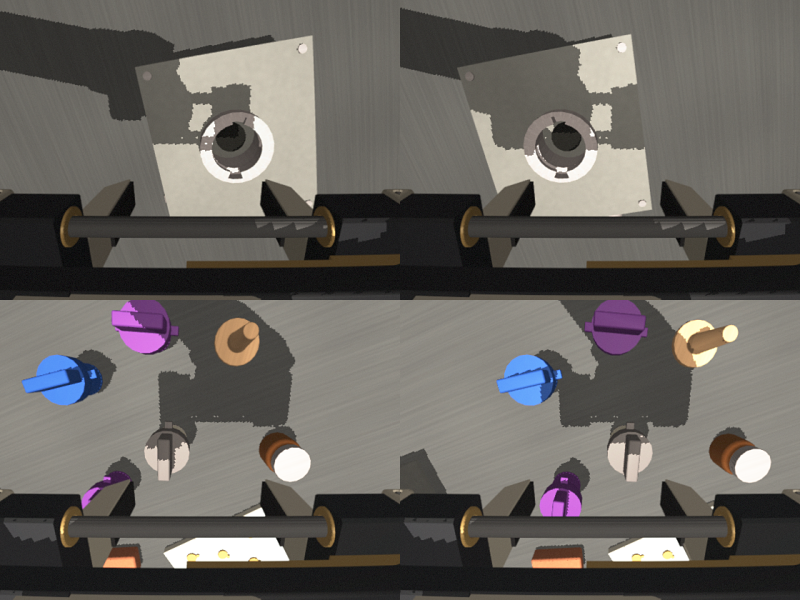

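The wrist views show the collar at about (332,206) and (224,206), and the grey cartridge at about (232,215) and (322,215). I'll enlarge these.

```bash
python3 - <<'E'
import cv2,numpy as np
def cr(n,cx,cy):
    i=cv2.imread(f'pics/{n}.png')[cy-60:cy+60,cx-80:cx+80]; return cv2.resize(i,(400,300),interpolation=cv2.INTER_CUBIC)
cv2.imwrite('pics/m2.png',np.vstack([np.hstack([cr('s0',332,206),cr('s1',224,206)]),np.hstack([cr('c0',232,212),cr('c1',322,212)])]))
E
```

```text
(no output)
```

View pics/m2.png

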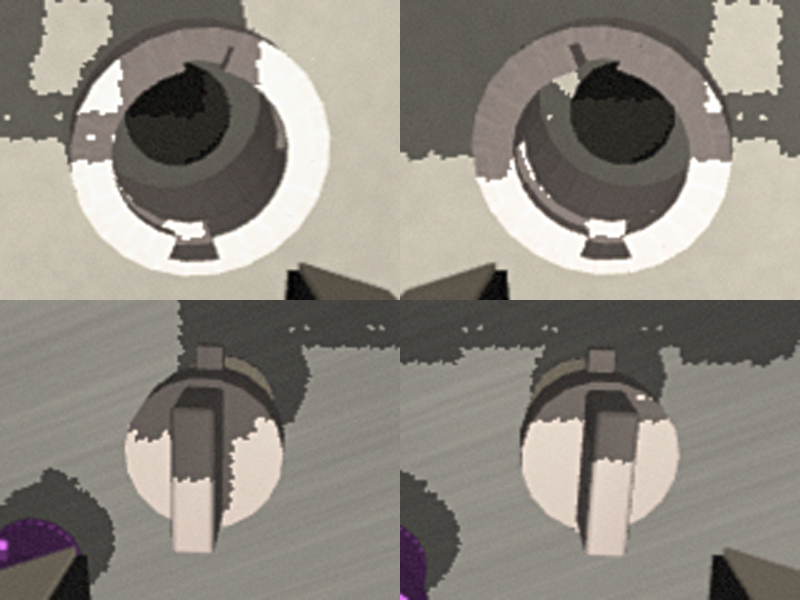

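```bash
cat > fit.py <<'E'
from h import *
import pickle
from scipy.optimize import least_squares
L=lambda n:pickle.load(open(f'pics/{n}.pkl','rb'))
def px(cx,cy,pts): return np.array(pts,float)/2.5+[cx-80,cy-60]-0.3
cs={n:L(n) for n in('s0','s1','c0','c1')}
a=np.linspace(0,2*np.pi,181)
def cdist(c,ctr,r,pts):
    P=proj(c,np.c_[ctr[0]+r*np.cos(a),ctr[1]+r*np.sin(a),np.full_like(a,ctr[2])]); m=P.mean(0)
    th=np.unwrap(np.arctan2(*(P-m).T[::-1])); rr=np.linalg.norm(P-m,axis=1)
    o=np.argsort(th); return [np.linalg.norm(p-m)-np.interp(np.arctan2(*(p-m)[::-1]),th[o],rr[o],period=2*np.pi) for p in pts]
so={'s0':px(332,206,[(70,145),(330,147),(200,275),(198,26)]),'s1':px(224,206,[(72,145),(332,148),(202,275),(200,26)])}
si={'s0':px(332,206,[(113,150),(287,150)]),'s1':px(224,206,[(115,148),(290,150)])}
f=lambda v:np.concatenate([cdist(cs[n],v,.043,so[n])+cdist(cs[n],v,.0295,si[n]) for n in('s0','s1')])
r=least_squares(f,[.554,-.177,.13]);print('socket top',r.x,np.round(r.fun,2))
# slots: near slot middle at outer end
for n,cx,p in(('s0',332,(194,250)),('s1',224,(206,250))):
    P=atz(cs[n],px(cx,206,[p])[0],r.x[2]-.002)-r.x; print('slot dir',np.degrees(np.arctan2(P[1],P[0])),np.hypot(*P[:2]))
bar={'c0':px(232,212,[(172,109),(213,110),(214,252),(172,252)]),'c1':px(322,212,[(197,110),(236,110),(227,256),(186,254)])}
cap={'c0':px(232,212,[(125,155),(284,155)]),'c1':px(322,212,[(121,155),(280,155)])}
lug={'c0':px(232,212,[(210,56)])[0],'c1':px(322,212,[(201,61)])[0]}
def g(v):
    Rz=R.from_euler('z',v[3]).as_matrix(); o=[]
    for n in('c0','c1'):
        # image up = tool +x
        B=np.array([(.025,.007,.103),(.025,-.007,.103),(-.025,-.007,.103),(-.025,.007,.103)])
        o+=list((proj(cs[n],B@Rz.T+v[:3])-bar[n]).ravel())
        o+=cdist(cs[n],v[:3]+[0,0,.073],.028,cap[n])
    return o
r2=least_squares(g,[.5414,.259,0,np.radians(159.8)],loss='soft_l1');print('cart',r2.x[:3],np.degrees(r2.x[3]),np.round(g(r2.x),1))
for n in('c0','c1'):print('lug',lug[n],proj(cs[n],R.from_euler('z',r2.x[3]).apply([.036,0,.054])+r2.x[:3]))
E
python3 fit.py
```

```text
socket top [ 0.55537525 -0.17515043  0.12866818] [ 0.8   0.22  0.21  0.67 -0.26 -0.79  0.28  0.65  0.72  0.09 -0.73  0.07]
slot dir -103.56215352958336 0.03456605421376341
slot dir -103.92121679479953 0.03504356363855331
cart [ 0.54348094  0.25991261 -0.0012741 ] 157.97958310382492 [-0.9 -1.2  0.6 -1.1  0.6  0.6  0.4  0.2  0.4  0.3 -0.7 -0.2  1.6  0.4
 -0.1  0.3 -0.6  0.6  0.   0.7]
lug [235.7 174.1] [[235.69317235 169.05658283]]
lug [322.1 176.1] [[321.7606202 170.2945036]]
```

```bash
python3 - <<'E'
from h import *
p=np.array([.5435,.2599,.14]);q=Q(158.3)
manip.move_pose(p,q)
p[2]=.078; manip.servo_line(p,vel=.12)
print(manip.current_force())
effector.close(40); print('gap',manip.current_finger_gap(),manip.current_gripper_force(),manip.current_tool_pos(),manip.current_force())
p[2]=.30; manip.servo_line(p,vel=.25); manip.sleep(.2)
print(manip.current_force(),manip.current_wrist_torque(),manip.current_finger_gap())
w=viewer.get_calibration('wrist'); im=viewer.get_image('wrist'); save('w2.png',im)
T=manip.current_tool_pos();Rt=R.from_quat(manip.current_tcp_rot())
print('proj lug',proj(w,[T+Rt.apply([.036,0,.078-.054]),T+Rt.apply([.028,0,.005])]))
im2=viewer.get_image('scene');save('sc2.png',im2);s=viewer.get_calibration('scene');print(proj(s,[T]))
im3=viewer.get_image('top');save('t2.png',im3);print(proj(viewer.get_calibration('top'),[T]))
print(T,manip.current_clock())
cx,cy=proj(s,[T])[0].astype(int)
a=cv2.resize(im,(400,300));b=cv2.resize(im2[max(0,cy-60):cy+60,cx-80:cx+80],(400,300),interpolation=cv2.INTER_CUBIC)
save('m3.png',np.hstack([a,b]))
E
```

```text
[-0.52555667  0.16061762  1.11476644]
gap 0.013454976766635408 39.95177686214447 [0.54347027 0.259848   0.07795613] [ 0.79225254  0.57643299 -0.76426693]
[-0.87884134 -0.32134321 -1.44132142] [-0.02796936  0.0474267   0.01857787] 0.013785884340810073
proj lug [[276.45248504 192.21694366]
 [276.44075014 216.77650398]]
[[365.75938615 174.22504006]]
[[175.63012711 214.29484344]]
[0.54294858 0.2596282  0.29855355] 10.5917
```

View pics/m3.png

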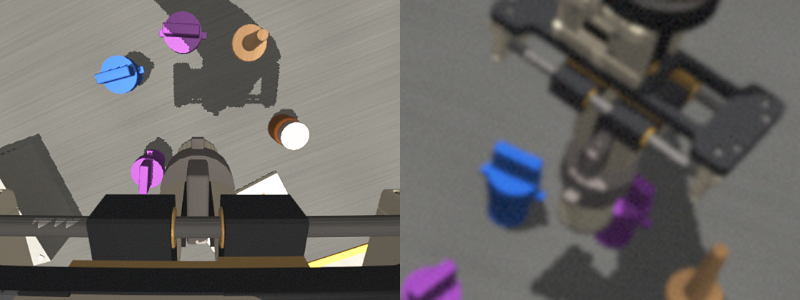

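The cartridge is held, with its lug at about (276,196) in the wrist view. I'll take a closer crop to get its offset in the hand.

```bash
python3 - <<'E'
import cv2
i=cv2.imread('pics/w2.png')[175:295,200:360];cv2.imwrite('pics/m4.png',cv2.resize(i,(800,600),interpolation=cv2.INTER_CUBIC))
E
```

```text
(no output)
```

View pics/m4.png

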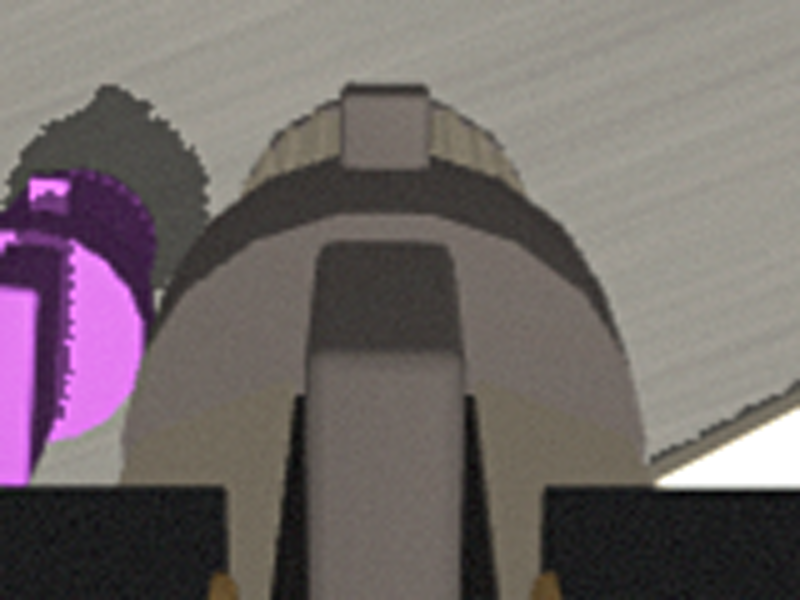

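Lug mid-edge is at (276.8,192.5) and the front of the cap edge at (278,217). Both are within 0.5 mm of what a centred grasp predicts, so I'll insert with force checks.

```bash
cat > ins.py <<'E'
from h import *
S=np.array([.55537,-.17515]);q=Q(76.5)
manip.move_pose([*S,.30],q); manip.servo_line([*S,.215],vel=.12); manip.sleep(.3)
off=S-manip.current_tool_pos()[:2]; cmd=S+off
manip.servo_line([*cmd,.212],q,vel=.02); manip.sleep(.2)
f0=np.mean([(manip.sleep(.02),manip.current_force())[1] for _ in range(8)],0); print('f0',f0,'pos',manip.current_tool_pos(),off)
z=.212
while z>.163:
    z-=.004; manip.servo_line([*cmd,z],vel=.04); f=manip.current_force()-f0
    if np.abs(f).max()>5: print('contact'); break
print(round(z,4),manip.current_tool_pos(),np.round(f,2),manip.current_clock())
while z>.150 and np.abs(f).max()<5:
    z-=.001; manip.servo_line([*cmd,z],vel=.01); manip.sleep(.05); f=manip.current_force()-f0
    print(round(z,4),np.round(manip.current_tool_pos(),4),np.round(f,2),np.round(manip.current_wrist_torque(),2))
np.save('f0.npy',f0);np.save('cmd.npy',[*cmd,z]);print(manip.current_clock())
E
python3 ins.py
```

```text
f0 [ 0.06508119 -0.01439733 -2.10166643] pos [ 0.55506161 -0.17506716  0.21203716] [-3.44298863e-04  9.69187946e-05]
0.16 [ 0.55474648 -0.1749515   0.15962161] [ 0.35 -0.31  0.07] 17.2333
0.159 [ 0.5551 -0.1751  0.159 ] [0.77 0.08 0.  ] [-0.13  0.11  0.01]
0.158 [ 0.555  -0.1751  0.158 ] [-0.03  0.53  0.11] [-0.07  0.03  0.02]
0.157 [ 0.555 -0.175  0.157] [ 0.07  0.09 -0.41] [-0.09  0.07  0.01]
0.156 [ 0.555  -0.175   0.1559] [-0.11  0.68 -1.17] [-0.1   0.06  0.01]
0.155 [ 0.555 -0.175  0.155] [-0.44  0.16 -0.77] [-0.05  0.03  0.03]
0.154 [ 0.555  -0.175   0.1539] [-0.08 -0.22  0.23] [-0.09  0.03 -0.04]
0.153 [ 0.555  -0.1751  0.153 ] [-0.06 -0.65  0.35] [-0.15  0.07 -0.03]
0.152 [ 0.555  -0.1751  0.152 ] [-0.67 -0.01 -0.6 ] [ 0.    0.09 -0.03]
0.151 [ 0.555  -0.1751  0.151 ] [ 0.21 -0.27  0.4 ] [-0.07  0.06 -0.01]
0.15 [ 0.5552 -0.1751  0.1504] [0.17 0.97 4.67] [-0.01  0.31  0.04]
20.2333
```

```bash
cat > push.py <<'E'
from h import *
f0=np.load('f0.npy');x,y,z=np.load('cmd.npy');z0=.1506
while z>z0-.0101:
    z-=.0005; manip.servo_line([x,y,z],vel=.008); manip.sleep(.05); f=np.mean([(manip.sleep(.01),manip.current_force())[1] for _ in range(3)],0)-f0
    print(round(z,4),np.round(manip.current_tool_pos(),4),np.round(f,2))
    if f[2]>13 or np.hypot(*f[:2])>8: print('stop'); break
np.save('cmd.npy',[x,y,z]);print(manip.current_clock(),manip.current_wrist_torque())
E
python3 push.py
```

```text
0.1495 [ 0.5552 -0.1751  0.1497] [-0.64 -0.36  4.47]
0.149 [ 0.5552 -0.1751  0.1491] [0.13 0.33 4.11]
0.1485 [ 0.5552 -0.1751  0.1486] [0.37 0.16 4.73]
0.148 [ 0.5552 -0.1751  0.1481] [0.29 0.11 5.12]
0.1475 [ 0.5551 -0.1751  0.1476] [-0.04 -0.4   5.62]
0.147 [ 0.5551 -0.1751  0.1471] [ 0.52 -0.23  5.81]
0.1465 [ 0.5551 -0.1751  0.1466] [ 0.34 -0.46  5.54]
0.146 [ 0.5551 -0.1751  0.1461] [ 1.06 -0.14  6.17]
0.1455 [ 0.5551 -0.1751  0.1456] [ 0.92 -0.31  6.07]
0.145 [ 0.5551 -0.1751  0.145 ] [ 0.65 -0.44  6.16]
0.1445 [ 0.5551 -0.1751  0.1446] [0.74 0.05 6.16]
0.144 [ 0.5551 -0.1751  0.1441] [ 0.93 -0.51  7.27]
0.1435 [ 0.5551 -0.1751  0.1436] [ 1.62 -0.11  6.96]
0.143 [ 0.5551 -0.1751  0.1431] [ 1.22 -0.42  7.55]
0.1425 [ 0.5551 -0.1751  0.1426] [1.05 0.08 7.65]
0.142 [ 0.5551 -0.1751  0.1422] [ 0.29 -0.32  8.23]
0.1415 [ 0.5551 -0.1751  0.1417] [ 0.84 -0.3   7.11]
0.141 [ 0.5551 -0.1751  0.1412] [ 0.69 -0.23  8.25]
0.1405 [ 0.5551 -0.1751  0.1408] [ 0.58 -0.05  8.71]
26.4083 [-0.15306145 -0.06251284  0.0187022 ]
```

The force rises at about 0.5 N/mm from first touch, so this is the spring, and the lugs are now about 14 mm down. Next I twist in small steps and watch the moment.

```bash
cat > tw.py <<'E'
from h import *
f0=np.load('f0.npy');x,y,z=np.load('cmd.npy');a=76.5
t0=manip.current_clock();m0=manip.current_wrist_torque()[2]
while a>-6.5:
    st=4 if a>8 else 2
    a-=st; manip.servo_line([x,y,z],Q(a),vel=.01); manip.sleep(.1)
    f=np.mean([(manip.sleep(.01),manip.current_force())[1] for _ in range(3)],0)-f0; m=manip.current_wrist_torque()[2]-m0
    yaw=R.from_quat(manip.current_tcp_rot()).as_matrix()[:,0]; yaw=np.degrees(np.arctan2(yaw[1],yaw[0]))
    print(a,round(yaw,1),np.round(manip.current_tool_pos(),4),np.round(f,2),round(m,2),round(manip.current_clock()-t0,1))
    if abs(m)>.5 or np.hypot(*f[:2])>10 or f[2]>16 or manip.current_clock()-t0>16: print('stop');break
np.save('a.npy',a)
E
python3 tw.py
```

```text
72.5 72.5 [ 0.5551 -0.1751  0.1407] [ 0.3  -0.51  8.7 ] -0.08 0.4
68.5 68.5 [ 0.555  -0.175   0.1407] [ 0.31 -0.3   8.89] -0.1 0.8
64.5 64.5 [ 0.555  -0.175   0.1407] [ 0.31 -0.05  8.56] -0.16 1.1
60.5 60.5 [ 0.555  -0.175   0.1407] [-0.23 -0.13  8.33] -0.1 1.5
56.5 56.5 [ 0.5549 -0.175   0.1406] [0.07 0.1  8.28] -0.04 1.9
52.5 52.5 [ 0.5549 -0.175   0.1407] [0.08 0.39 9.11] -0.15 2.2
48.5 48.5 [ 0.5549 -0.175   0.1407] [0.31 0.51 8.3 ] -0.1 2.6
44.5 44.5 [ 0.5549 -0.1749  0.1406] [-0.03  0.19  8.81] -0.12 3.0
40.5 40.5 [ 0.5549 -0.1749  0.1407] [ 0.05 -0.29  8.55] -0.08 3.4
36.5 36.5 [ 0.5549 -0.1749  0.1407] [-0.04 -0.23  8.57] -0.1 3.8
32.5 32.5 [ 0.5549 -0.1749  0.1406] [0.22 0.15 8.75] -0.11 4.1
28.5 28.5 [ 0.5549 -0.1749  0.1406] [0.45 0.54 8.43] -0.09 4.5
24.5 24.5 [ 0.5549 -0.1749  0.1406] [0.17 0.43 8.59] -0.04 4.9
20.5 20.5 [ 0.5549 -0.175   0.1406] [0.05 0.38 9.01] -0.09 5.2
16.5 16.5 [ 0.5549 -0.1749  0.1406] [0.06 0.45 8.81] -0.1 5.6
12.5 12.5 [ 0.5549 -0.175   0.1406] [0.13 0.56 8.24] -0.09 6.0
8.5 8.5 [ 0.5549 -0.1749  0.1406] [ 0.48 -0.    8.47] -0.06 6.4
4.5 4.5 [ 0.5549 -0.1749  0.1406] [0.47 0.16 8.9 ] -0.1 6.7
2.5 2.5 [ 0.5549 -0.175   0.1406] [-0.36  0.04  8.58] -0.04 7.1
0.5 0.5 [ 0.5549 -0.175   0.1406] [ 0.92 -0.19  9.22] -0.02 7.5
-1.5 -1.5 [ 0.5549 -0.175   0.1406] [-0.03  0.43  8.53] -0.04 7.9
-3.5 -3.5 [ 0.5549 -0.1749  0.1406] [0.13 0.72 8.34] -0.02 8.2
-5.5 -5.5 [ 0.5549 -0.1751  0.1407] [ 0.   -0.01  9.1 ] 0.04 8.6
-7.5 -7.4 [ 0.5547 -0.1754  0.1407] [-0.55 -1.04  9.37] 0.45 9.0
```

The stop is felt at about -7°. I'll ease back to the nominal lock angle and let it rise while watching the force.

```bash
cat > up.py <<'E'
from h import *
f0=np.load('f0.npy');x,y,z=np.load('cmd.npy')
manip.servo_line([x,y,z],Q(-4),vel=.01)
for i in range(14):
    z+=.0005; manip.servo_line([x,y,z],vel=.01); manip.sleep(.05)
    f=np.mean([(manip.sleep(.01),manip.current_force())[1] for _ in range(3)],0)-f0
    print(round(z,4),np.round(manip.current_tool_pos(),4),np.round(f,2),round(manip.current_wrist_torque()[2],2))
    if f[2]<.5 : print('held');break
print(manip.current_clock())
E
python3 up.py
```

```text
0.141 [ 0.5548 -0.1753  0.1411] [ 0.06 -0.99  8.67] 0.09
0.1415 [ 0.5548 -0.1753  0.1416] [-0.13 -0.46  7.87] 0.11
0.142 [ 0.5547 -0.1753  0.142 ] [ 0.1  -0.83  7.9 ] 0.06
0.1425 [ 0.5547 -0.1753  0.1425] [ 0.14 -0.85  7.99] 0.04
0.143 [ 0.5548 -0.1753  0.143 ] [ 0.39 -0.63  7.24] 0.05
0.1435 [ 0.5547 -0.1753  0.1435] [ 0.61 -0.38  6.98] 0.06
0.144 [ 0.5548 -0.1753  0.144 ] [ 0.15 -1.22  7.28] 0.01
0.1445 [ 0.5548 -0.1753  0.1444] [-0.63 -1.6   6.98] 0.04
0.145 [ 0.5548 -0.1752  0.1446] [ 0.85 -2.75  0.64] 0.08
0.1455 [ 0.5547 -0.1752  0.1446] [ 2.84 -4.23 -6.36] 0.05
held
38.9083
```

It rose 4 mm and then held against the rim, at the expected lock height. I'll release, clear the arm and check.

```bash
cat > rel.py <<'E'
from h import *
x,y,z=np.load('cmd.npy')
manip.servo_line([x,y,.1449],vel=.01); manip.sleep(.1); effector.open_jaws()
p=manip.current_tool_pos(); manip.servo_line([p[0],p[1],.26],vel=.1)
print(manip.current_finger_gap(),manip.current_clock())
manip.move_pose([.50,.10,.30],Q(-4)); manip.sleep(.2)
w=viewer.get_image('top');s=viewer.get_image('scene');save('tf.png',w);save('sf.png',s)
cr=lambda i,x,y:cv2.resize(i[y:y+120,x:x+160],(400,300),interpolation=cv2.INTER_CUBIC)
save('m5.png',np.vstack([np.hstack([cr(w,362,157),cr(s,112,104)]),np.hstack([cv2.resize(w,(400,300)),cv2.resize(s,(400,300))])]))
print(manip.current_clock(),manip.current_force())
E
python3 rel.py
```

```text
0.09204907078088848 41.85
43.2417 [ 0.04263449  0.66270583 -0.06547338]
```

View pics/m5.png

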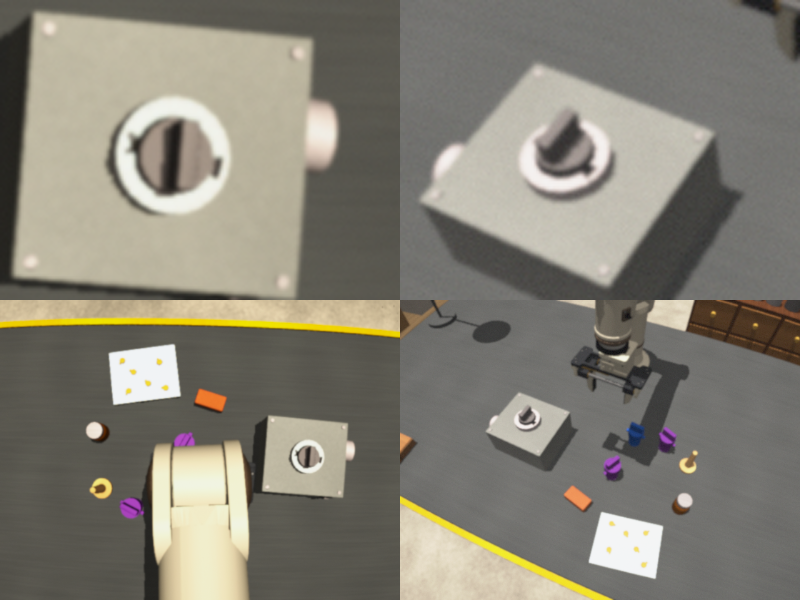

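The cartridge sits flat in the collar (crop pixel 175,157) with its bar parallel to the box's x axis. The arm is clear and the other things have not moved.

```bash
python3 -c "
from h import *
print(manip.hand_in())"
```

```text
the job is handed in; nothing more can be done
None
```

The cartridge is locked in the extractor's socket, the gripper has let go and is clear, nothing else on the bench looks moved, and I handed the job in at about 43 s of the 64 s allowed (no verdict was returned).

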